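# Close the overfilled parts tub

## Task

The lid of the open parts tub will not seat because a jar in it stands above the fill line. Take the jar out and stand it upright on the bench, leave the black module in the tub, then put the lid on so that it lies flat on the rim all round, square with the tub.

Things in the scene. Friction and masses are not known exactly. Their poses are not given: they have to be found in the camera images.
- tub: Open grey rectangular parts tub, fixed to the bench, 126 mm (its x) by 166 mm (its y) outside, 36 mm high; 5 mm lip round the outside of the rim. Walls and floor 3 mm; inside 120 x 160 mm. Fill line moulded inside, 8 mm below the rim. Origin: centre of its underside, on the bench; z up. The jar stands in one half along its y, the module lies in the other.
- lid: Loose grey lid, 0.25 kg: plate 150 (its x) x 190 (its y) x 3 mm, black bridge handle on top; seated, its long side lies along the tub's long side, either way round. Under it 4 tabs, 8 mm deep, 40 mm long, mid-side, go inside the tub with 10 mm play each way. Origin: centre of the plate's underside, 8 mm above the bench at the start (lid stands on its tabs), 36 mm when seated. z up.
- lid_handle (a point): Middle of the lid's black handle bar, 30 mm above the lid's origin. The bar runs 96 mm along the lid's y, is 14 mm wide (along the lid's x, grip it across this) and spans 24 to 37 mm above the plate's underside; 21 mm free under it.
- jar: Small clear jar of screws with white cap, 46 mm diameter, 54 mm tall, 0.09 kg, upright in the tub on its 3 mm floor, so 21 mm above the rim. The cap (44 mm diameter) is the top 13 mm: grip there. Origin: centre of its underside; z up along the jar. A white solder spool of like size on the bench nearer the robot is no part of the job. The bench round x 0.68, y 0 m is always free.
- module: Black box-shaped inline power module lying flat in the tub, 26 mm (its x) by 74 mm (its y) by 22 mm high, below the fill line; it stays in the tub. Origin: centre of its underside; z up.

How it is judged:
By the outcome, as a careful person would: the job done as asked, in the order asked, and still so for the second after the job is handed in, with the robot touching nothing.
It also fails if it takes over 53 s, if anything falls off the work surface, if the arm or the gripper's body presses on something with over 40 N, if the wrist force passes 120 N, or if a joint passes its speed limit or range.

## Robot

A 7-joint arm with a two-finger parallel gripper is mounted at the origin on the work surface; the furniture and walls round the work are solid. World frame = base frame: x ahead of the robot, y to its left, z up, the work surface at z = 0. Lengths are in m, angles in rad, forces in N, time in s.
With the tool pointing down it reaches from about 0.425 to 0.925 m from the base axis. Payload 6.8 kg.
Tool frame: the origin (TCP) lies at the very end of the fingers, on their centre line; the grasp point (between the pads) lies 19 mm behind it; z points along the fingers, y is the line along which they close (so a half turn about z gives the same grasp; the last joint's range is limited). The gripper opens to 85 mm and grips with 20 to 120 N. Pads are 22 mm wide; open, the fingers measure 114 mm over their backs; the gripper's body (76 mm by 85 mm) begins 54 mm behind the grasp point. The pads swing forward as they close: fully open they stand 13 mm farther back than shut.
Start: joints at [1.116, 0.477, 0.022, 1.555, -0.011, 1.109, -0.083], TCP at [0.229, -0.635, 0.231] pointing down, gripper open.
Joint ranges: [-2.96, 2.96], [-0.34, 2.1], [-1.41, 1.46], [0.24, 2.44], [-1.37, 4.51], [0.17, 1.92], [-2.96, 2.96]. Speed limits (rad/s): [2.39, 2.39, 3.14, 3.14, 3.14, 3.14, 3.14].

## Interface

Orientations are given as a unit quaternion [w, x, y, z].
In Python, from station import bot gives the robot as it stands.
- The arm moves only by the tool apply_moves, never from a script. Its argument "deltas" is a list of rows, each a list of 3 entries, a list of its own where there are three numbers: the closure, from 0 (fully open) to 1 (shut), then the shift along the tool's x, y, z in units of 0.2 m (1.0 is 0.2 m), then the turn about the tool's z in units of 2 pi rad (1.0 is 2 pi rad). A call has 1 to 12 rows; each row is the pose to reach, as a shift and turn from the pose commanded when the call began, along the tool's axes at that moment, turning the shorter way round; what a row does not reach only later rows make up. A row lasts 1/10 s, in which the tool goes at most 50 mm and 8.59 degrees, less where a joint would pass 70% of its speed; a pose out of reach is approached as far as the arm can. A call with a number of a shift or a turn outside -1 to 1 is refused whole. A call with a gripper value outside its range is refused whole. The fingers move at their own pace and stop on an object; "squeeze" is the grip in N (left out, the last holds). Time passes only in rows, so rows that repeat a pose let the fingers close. It gives the time, the measured TCP pose, the force, the opening and the grip force at its end, in the units of the state.
- bot.get_obs(): the state, without advancing time (a new reading comes with each control period).
- bot.read_camera(name): name is "scene" or "top" or "wrist"; returns a dict with "color" (480x640x3 uint8, red, green, blue), "intrinsics" (3x3 intrinsics, pixels), "pose" (4x4, takes a point from camera to world coordinates); the wrist camera has in their place "hand_eye" (4x4, takes a point from camera to tool coordinates, whose origin is the TCP and whose axes are the flange's). Camera axes: x right, y down, z forward; pixel columns grow to the right and rows downward; lengths in m; the calibration is good to about 2 mm. The wrist camera is an equidistant fisheye: a pixel r from the principal point sees the ray r / f radians off the axis. A picture is of the moment at which its call begins: read the wrist's pose just before it. There is no depth.
- bot.hand_in(): hands the job in; it is judged then, once.
Trained networks look in a picture, given as the dict that the camera call returned (one of the last four; its "shot" number tells which), for a name from the list of things; names that differ only in an ending like _2 or _b are one class to them, and where a whole thing is asked for, a point or a joint stands for the part that bears it (a point fixed in the world has none). Each returns a list of dicts, best first, with "confidence" (0 to 1); they miss things now and then, are a little off and sometimes report something else, mostly with a low value. They report only what shows in the picture. A call takes as long as a camera call.
- bot.look_for(picture, target): "point" ([x, y, z] in m, in world coordinates, good to about 4 mm: the middle of the surface that is visible of it).
The state is a dict: "t": time; "q": joint angles; "joint_vel": joint speeds; "joint_torque": joint torques, N m; "eef_pos": TCP position; "tool_rot": TCP orientation; "contact_force": force on the tool from outside, world axes, zero at the start; "torque": the same for the moment, N m; "gripper_width": opening from 0.0 (shut) to 1.0 (fully open); "grasp_force": force on a finger pad.
Only numpy, scipy, OpenCV 4.12 (cv2) and the standard library are available. Lean on these libraries where they do the work, as an engineer would, in place of code of your own. Each camera call takes 0.05 s, during which the arm holds its last target. There are 200 camera calls.

## Working session

There is one attempt and no reset: what is moved stays moved. The work goes in short steps, Python scripts to look and compute and a tool call to move; the robot and the scene stay as the last step left them, time stands still between calls to the robot, and variables do not carry over. Pictures are saved under pics/ and viewed, at most 10 in all, crops included, and the job is handed in when it is done.

Besides the shell and the picture viewer there is one more tool, called after "Call:" as a command line: name --argument value ..., lists and objects as JSON in quotes. apply_moves: Moves the arm, as the interface text tells. Its arguments: {"type":"object","properties":{"deltas":{"type":"array","items":{"type":"array"}},"squeeze":{"type":"number"}},"required":["deltas"]}

```bash
mkdir -p pics; ls; python3 - <<'E'
from station import bot
import cv2,numpy as np
np.set_printoptions(precision=4,suppress=True)
o=bot.get_obs();print(o['t'],o['eef_pos'],o['tool_rot'])
for c in ['top','scene']:
    p=bot.read_camera(c);cv2.imwrite(f'pics/{c}0.png',p['color'][...,::-1])
    print(c,p['intrinsics'],p['pose'])
    for n in ['tub','lid','lid_handle','jar','module']:
        print(n,[(np.round(d['point'],3),round(d['confidence'],2)) for d in bot.look_for(p,n)[:3]])
E
```

```text
pics
0.0 [ 0.2292 -0.6342  0.2303] [-0.0009  0.985   0.1725 -0.0002]
top [[590.9144   0.     323.128 ]
 [  0.     590.9144 232.3812]
 [  0.       0.       1.    ]] [[ 0.0161 -0.999   0.0411  0.4533]
 [-0.9999 -0.0163 -0.0039 -0.0138]
 [ 0.0046 -0.041  -0.9991  0.9787]
 [ 0.      0.      0.      1.    ]]
tub [(array([ 0.499, -0.151,  0.006]), 0.81)]
lid [(array([0.484, 0.142, 0.011]), 0.69)]
lid_handle [(array([0.488, 0.146, 0.012]), 0.78)]
jar [(array([ 0.504, -0.18 ,  0.054]), 0.8)]
module [(array([ 0.501, -0.106,  0.023]), 0.96)]
scene [[452.6831   0.     318.9277]
 [  0.     452.6831 235.3088]
 [  0.       0.       1.    ]] [[-0.7818  0.4302 -0.4514  0.8888]
 [ 0.6234  0.5523 -0.5535  0.4767]
 [ 0.0112 -0.7141 -0.7     0.6545]
 [ 0.      0.      0.      1.    ]]
tub [(array([ 0.508, -0.146,  0.016]), 0.93)]
lid [(array([0.495, 0.16 , 0.01 ]), 0.65)]
lid_handle [(array([0.498, 0.157, 0.012]), 0.61)]
jar [(array([ 0.514, -0.172,  0.043]), 0.61)]
module [(array([ 0.509, -0.101,  0.026]), 0.82), (array([0.496, 0.159, 0.012]), 0.2)]
```

View pics/top0.png

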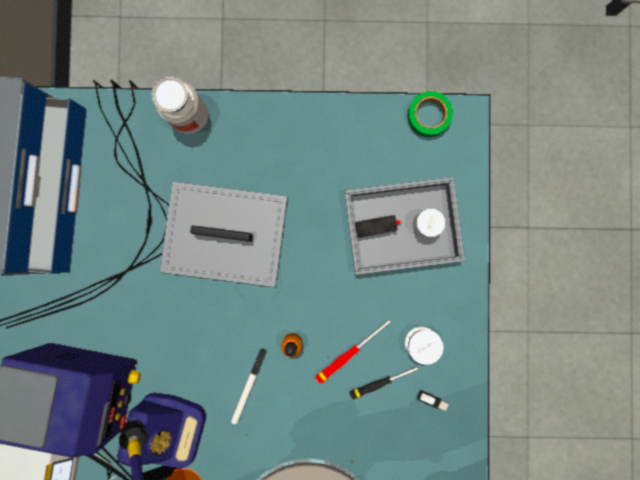

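View pics/scene0.png

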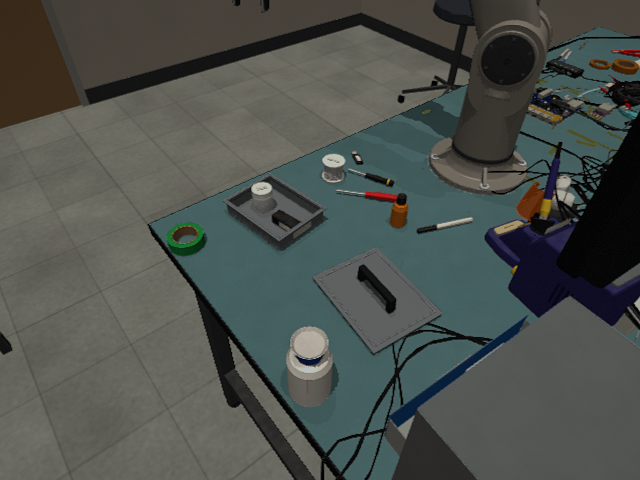

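The top view shows the lid (corners ~(174,183),(286,197),(275,286),(162,271)), its handle (192,230)-(252,237), the tub (347,192),(454,180),(463,262),(356,274), the jar cap at (431,222) and the module at (377,226). The spool is at (425,346). The scene view agrees with this.

```bash
cat > h.py <<'E'
from station import bot
import cv2,numpy as np
from scipy.spatial.transform import Rotation as R
np.set_printoptions(precision=4,suppress=True)
def tcp(o=None):
    o=o or bot.get_obs(); T=np.eye(4); q=o['tool_rot']
    T[:3,:3]=R.from_quat([q[1],q[2],q[3],q[0]]).as_matrix(); T[:3,3]=o['eef_pos']; return T
def wcam():
    T=tcp(); p=bot.read_camera('wrist'); p['T']=T@p['hand_eye']; return p
def unproj(p,px,z):
    px=np.atleast_2d(px).astype(float); K=p['intrinsics']
    d=(px-K[:2,2])/[K[0,0],K[1,1]]
    if 'T' in p:
        r=np.linalg.norm(d,axis=1,keepdims=True); r=np.maximum(r,1e-9)
        d=np.c_[d/r*np.sin(r),np.cos(r)]; T=p['T']
    else: d=np.c_[d,np.ones(len(d))]; T=p['pose']
    w=d@T[:3,:3].T; s=(z-T[2,3])/w[:,2:]; return T[:3,3]+s*w
def proj(p,X):
    T=p['T'] if 'T' in p else p['pose']; c=(np.atleast_2d(X)-T[:3,3])@T[:3,:3]; K=p['intrinsics']
    if 'T' in p:
        n=np.linalg.norm(c[:,:2],axis=1,keepdims=True); d=c[:,:2]/np.maximum(n,1e-9)*np.arctan2(n,c[:,2:])
    else: d=c[:,:2]/c[:,2:]
    return d*[K[0,0],K[1,1]]+K[:2,2]
def rect(P):
    "min-area rectangle: centre, sizes, yaw of the long side in (-90,90]"
    (c,s,a)=cv2.minAreaRect((P[:,:2]*1000).astype(np.float32))
    if s[0]<s[1]: s=s[::-1]; a+=90
    a=(a+90)%180-90
    return np.array(c)/1000,np.array(s),a if a>-90 else 90
def todelta(T,xyz,yaw_deg=0):
    "world displacement to target in tool units"
    return (T[:3,:3].T@(np.array(xyz)-T[:3,3]))/0.2
E
python3 - <<'E'
from h import *
p=bot.read_camera('top'); im=p['color']; hsv=cv2.cvtColor(im,cv2.COLOR_RGB2HSV)
m=(hsv[...,1]<60).astype(np.uint8)
for n,(x0,y0,x1,y1),z in [('lid',(155,175,295,293),.011),('tub',(338,172,470,282),.036)]:
    mm=np.zeros_like(m); mm[y0:y1,x0:x1]=m[y0:y1,x0:x1]
    mm=cv2.morphologyEx(mm,cv2.MORPH_OPEN,np.ones((5,5)))
    c=max(cv2.findContours(mm,0,1)[0],key=cv2.contourArea)[:,0]
    c=cv2.convexHull(c)[:,0]
    print(n,rect(unproj(p,c,z)))
for n,(x0,y0,x1,y1),z in [('handle',(180,220,262,250),.045),('mod',(352,212,400,242),.025)]:
    mm=np.zeros_like(m); mm[y0:y1,x0:x1]=(hsv[...,2]<80)[y0:y1,x0:x1]
    c=max(cv2.findContours(mm,0,1)[0],key=cv2.contourArea)[:,0]
    print(n,rect(unproj(p,c,z)))
mm=np.zeros_like(m); mm[205:242,412:450]=(im.min(2)>190)[205:242,412:450]
c=max(cv2.findContours(mm,0,1)[0],key=cv2.contourArea)[:,0]
r=cv2.minEnclosingCircle(c); print('jar',r,unproj(p,r[0],.057))
print('bench edge y',unproj(p,[490,222],0),'bottle',unproj(p,[185,115],0.03))
print(tcp())
E
```

```text
lid (array([0.4882, 0.1463]), array([193.9491, 152.499 ]), 83.54962158203125)
tub (array([ 0.5053, -0.1467]), array([178.4781, 138.4929]), -81.89982604980469)
handle (array([0.4872, 0.143 ]), array([98.0623, 14.0041]), 83.65204620361328)
mod (array([ 0.5037, -0.1023]), array([65.3962, 26.1044]), -78.2893877029419)
jar ((430.8890075683594, 222.106201171875), 14.232239723205566) [[ 0.51   -0.1856  0.057 ]]
bench edge y [[ 0.5153 -0.2945  0.    ]] bottle [[0.6787 0.209  0.03  ]]
[[ 0.9405  0.3399  0.0001  0.2294]
 [ 0.3399 -0.9405 -0.     -0.6348]
 [ 0.      0.0001 -1.      0.2313]
 [ 0.      0.      0.      1.    ]]
```

Call:
apply_moves --deltas '[[0.2,[0.2,-0.157,0],0],[0.2,[0.4,-0.314,0],0],[0.2,[0.6,-0.471,0],0],[0.2,[0.8,-0.628,0],0],[0.2,[1,-0.785,0],0],[0.2,[1,-0.785,0],0]]' --squeeze 30

```text
t: 1.25
eef_pos: [0.369, -0.4127, 0.2317]
tool_rot: [-0.001, 0.984, 0.178, 0.001]
contact_force: [-0.2, -0.0, 0.1]
gripper_width: 0.8
grasp_force: 0.0
```

Call:
apply_moves --deltas '[[0.3,[0.2,-0.157,0],0],[0.3,[0.4,-0.314,0],0],[0.3,[0.6,-0.471,0],0],[0.3,[0.8,-0.628,0],0],[0.3,[1,-0.785,0],0],[0.3,[1,-0.785,0],0]]'

```text
t: 1.85
eef_pos: [0.5027, -0.1966, 0.2318]
tool_rot: [-0.001, 0.984, 0.178, 0.002]
contact_force: [-0.7, -0.1, -0.2]
gripper_width: 0.697
grasp_force: 0.0
```

Call:
apply_moves --deltas '[[0.3,[0,0,0],-0.022],[0.3,[0,0,0],-0.044],[0.3,[0,0,0],-0.066],[0.3,[0,0,0],-0.088],[0.3,[0,0,0],-0.11],[0.3,[0,0,0],-0.132],[0.3,[0,0,0],-0.154],[0.3,[0,0,0],-0.176],[0.3,[0,0,0],-0.198],[0.3,[0,0,0],-0.217],[0.3,[0,0,0],-0.217],[0.3,[0,0,0],-0.217]]'

```text
t: 3.05
eef_pos: [0.4987, -0.2043, 0.2313]
tool_rot: [0.0, 0.658, 0.753, -0.0]
contact_force: [0.1, 0.4, -0.3]
gripper_width: 0.699
grasp_force: 0.0
```

```bash
python3 - <<'E'
from h import *
o=bot.get_obs(); print(o['t'],o['q'],o['gripper_width'],o['contact_force']);print(tcp(o))
p=wcam();cv2.imwrite('pics/w1.png',p['color'][...,::-1])
print(p['intrinsics'],p['hand_eye'])
print('jar exp px',proj(p,[.510,-.1856,.057]))
for n in ['jar','tub']: print(n,[(d['point'],d['confidence']) for d in bot.look_for(p,n)[:3]])
E
```

```text
3.05 [ 0.6276  0.2858 -0.4252  1.8583  0.1365  1.0259  0.282 ] 0.6993846462855976 [ 0.1458  0.4124 -0.3123]
[[-0.135   0.9909  0.      0.4987]
 [ 0.9909  0.135  -0.0001 -0.2043]
 [-0.0001  0.     -1.      0.2313]
 [ 0.      0.      0.      1.    ]]
[[371.6483   0.     312.6781]
 [  0.     371.6483 247.9656]
 [  0.       0.       1.    ]] [[-0.0001 -0.9468 -0.3218  0.0829]
 [ 1.      0.0001 -0.0007  0.0007]
 [ 0.0007 -0.3218  0.9468 -0.1433]
 [ 0.      0.      0.      1.    ]]
jar exp px [[327.8785 202.3052]]
jar [([0.5059, -0.1786, 0.055], 0.91)]
tub [([0.4998, -0.1418, 0.002], 0.87)]
```

View pics/w1.png

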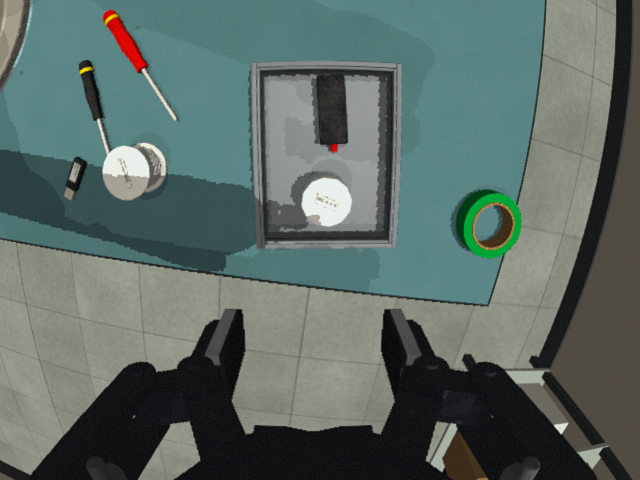

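The cap is at (327,201) in the wrist view, within 1 px of where I predicted it, so the jar position holds. The tub is square with the tool.

Call:
apply_moves --deltas '[[0.3,[0.087,0.07,0.15],0],[0.3,[0.087,0.07,0.35],0],[0.3,[0.087,0.07,0.55],0],[0.3,[0.087,0.07,0.65],0],[0.3,[0.087,0.07,0.65],0],[0.3,[0.087,0.07,0.65],0],[0.3,[0.087,0.07,0.65],0]]'

```text
t: 3.9
eef_pos: [0.5116, -0.1847, 0.1029]
tool_rot: [0.001, 0.656, 0.754, 0.001]
contact_force: [0.2, 0.3, 0.4]
gripper_width: 0.703
grasp_force: 0.0
```

```bash
python3 - <<'E'
from h import *
print(todelta(tcp(),[.510,-.1853,.034]))
p=wcam();cv2.imwrite('pics/w2.png',p['color'][...,::-1]);print(proj(p,[[.51,-.1853,.057],tcp()[:3,3]]))
E
```

```text
[-0.0013 -0.0094  0.3446]
[[308.4041 280.1591]
 [311.3004 321.2839]]
```

View pics/w2.png

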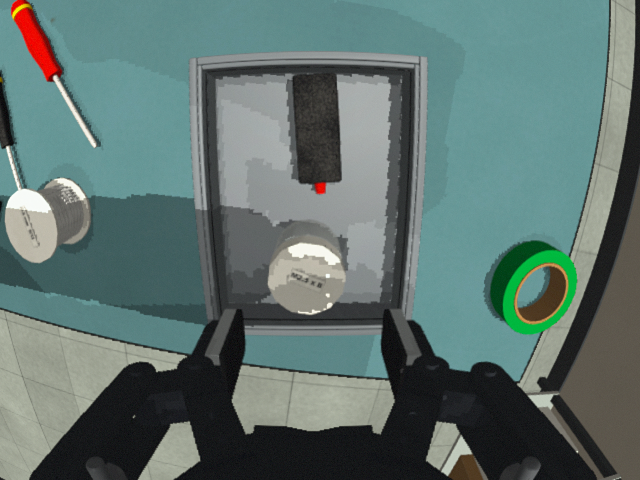

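The cap is centred at about (308,279) in the wrist view, as predicted, and lies midway between the pads, so I'll go down and grip.

Call:
apply_moves --deltas '[[0.3,[0,-0.005,0.15],0],[0.3,[0,-0.005,0.25],0],[0.3,[0,-0.005,0.3],0],[0.3,[0,-0.005,0.345],0],[0.3,[0,-0.005,0.345],0],[0.3,[0,-0.005,0.345],0],[0.6,[0,-0.005,0.345],0],[0.6,[0,-0.005,0.345],0],[0.6,[0,-0.005,0.345],0],[0.7,[0,-0.005,0.345],0],[0.7,[0,-0.005,0.345],0]]' --squeeze 30

```text
t: 5.05
eef_pos: [0.51, -0.1847, 0.0334]
tool_rot: [0.001, 0.656, 0.755, 0.0]
contact_force: [-1.8, 0.4, 6.9]
gripper_width: 0.505
grasp_force: 30.2
```

Call:
apply_moves --deltas '[[0.7,[0,0,-0.05],0],[0.7,[0,0,-0.15],0],[0.7,[0,0,-0.3],0],[0.7,[0,0,-0.45],0],[0.7,[0,0,-0.45],0],[0.7,[0,0,-0.45],0]]'

```text
t: 5.65
eef_pos: [0.5097, -0.1848, 0.1233]
tool_rot: [0.001, 0.656, 0.755, 0.0]
contact_force: [-0.6, -0.0, -1.2]
gripper_width: 0.497
grasp_force: 30.8
```

```bash
python3 - <<'E'
from h import *
o=bot.get_obs();print(o['gripper_width'],o['grasp_force'],o['contact_force'],o['eef_pos'],todelta(tcp(),[.67,0,.0315]))
p=wcam();cv2.imwrite('pics/w3.png',p['color'][...,::-1])
E
```

```text
0.4973767144573007 30.837323532098253 [-0.5744 -0.0234 -1.25  ] [ 0.5097 -0.1848  0.1233] [0.8046 0.9212 0.4597]
```

View pics/w3.png

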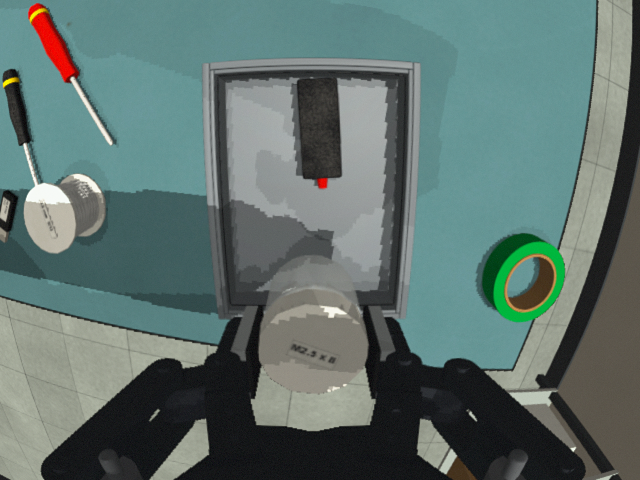

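The jar hangs upright in the pads at about (315,330), and the module is still in the tub.

Call:
apply_moves --deltas '[[0.7,[0.1,0.115,0],0],[0.7,[0.25,0.285,0],0],[0.7,[0.4,0.46,0],0],[0.7,[0.55,0.63,0],0],[0.7,[0.7,0.8,0],0],[0.7,[0.78,0.89,0],0],[0.7,[0.805,0.92,0],0],[0.7,[0.805,0.92,0.15],0],[0.7,[0.805,0.92,0.3],0],[0.7,[0.805,0.92,0.4],0],[0.7,[0.805,0.92,0.43],0],[0.7,[0.805,0.92,0.43],0]]'

```text
t: 6.9
eef_pos: [0.6677, -0.0007, 0.0348]
tool_rot: [-0.001, 0.656, 0.754, -0.001]
contact_force: [0.3, 0.5, 0.2]
gripper_width: 0.503
grasp_force: 30.8
```

Call:
apply_moves --deltas '[[0.7,[0,0,0.01],0],[0.7,[0,0,0.02],0],[0.7,[0,0,0.025],0],[0.7,[0,0,0.025],0],[0.7,[0,0,0.025],0]]'

```text
t: 7.4
eef_pos: [0.6694, 0.0005, 0.0317]
tool_rot: [0.0, 0.656, 0.755, 0.0]
contact_force: [0.4, -0.2, -2.1]
gripper_width: 0.499
grasp_force: 30.8
```

Call:
apply_moves --deltas '[[0.7,[0,0,0.005],0],[0.7,[0,0,0.01],0],[0.7,[0,0,0.01],0]]'

```text
t: 7.7
eef_pos: [0.6695, 0.0006, 0.0304]
tool_rot: [0.0, 0.656, 0.755, 0.0]
contact_force: [-3.9, 0.2, 7.4]
gripper_width: 0.501
grasp_force: 31.6
```

The jar is on the bench. I'll release it and go straight up.

Call:
apply_moves --deltas '[[0.5,[0,0,0],0],[0.4,[0,0,0],0],[0.25,[0,0,0],0],[0.25,[0,0,0],0],[0.25,[0,0,0],0],[0.25,[0,0,-0.1],0],[0.25,[0,0,-0.3],0],[0.25,[0,0,-0.5],0],[0.25,[0,0,-0.7],0],[0.25,[0,0,-0.7],0]]'

```text
t: 8.7
eef_pos: [0.673, 0.0011, 0.176]
tool_rot: [0.004, 0.656, 0.755, 0.004]
contact_force: [1.2, 0.4, 0.2]
gripper_width: 0.748
grasp_force: 0.0
```

```bash
python3 - <<'E'
from h import *
T=tcp();print(T[:3,3],todelta(T,[.488,.09,.17]), np.degrees(np.arctan2(T[1,1],T[0,1])))
p=wcam();cv2.imwrite('pics/w4.png',p['color'][...,::-1]);print(proj(p,[[.67,0,.054]]))
print([(d['point'],d['confidence']) for d in bot.look_for(p,'jar')[:3]])
E
```

```text
[0.673  0.0011 0.176 ] [ 0.5684 -0.8546  0.0202] 7.973949160276937
[[306.0881 239.5866]]
[([0.6695, 0.0085, 0.0505], 0.71)]
```

View pics/w4.png

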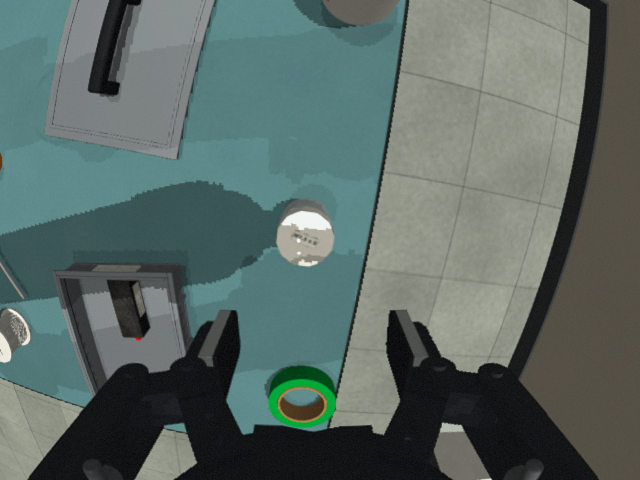

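The jar stands upright at (305,238), as predicted. On to the lid.

Call:
apply_moves --deltas '[[0.3,[0.12,-0.17,0],0.01],[0.3,[0.26,-0.38,0],0.02],[0.3,[0.4,-0.59,0],0.03],[0.3,[0.52,-0.77,0],0.04],[0.3,[0.57,-0.855,0.02],0.04],[0.3,[0.57,-0.855,0.02],0.04],[0.3,[0.57,-0.855,0.02],0.04],[0.3,[0.57,-0.855,0.02],0.04]]'

```text
t: 9.6
eef_pos: [0.4849, 0.0889, 0.1648]
tool_rot: [-0.0, 0.746, 0.666, -0.0]
contact_force: [-0.2, 0.2, -0.1]
gripper_width: 0.699
grasp_force: 0.0
```

```bash
python3 - <<'E'
from h import *
T=tcp();print(T[:3,3], np.degrees(np.arctan2(T[1,1],T[0,1])))
p=wcam();im=p['color'];cv2.imwrite('pics/w5.png',im[...,::-1])
e=proj(p,[[.4875,.1445,.045]])[0];print(e)
hsv=cv2.cvtColor(im,cv2.COLOR_RGB2HSV); m=((hsv[...,2]<75)).astype(np.uint8); m[300:]=0
n,l,s,c=cv2.connectedComponentsWithStats(m)
for i in range(1,n):
    if s[i,4]>500:
        P=np.argwhere(l==i)[:,::-1]; print(s[i],rect(unproj(p,P,.045)))
E
```

```text
[0.4849 0.0889 0.1648] -6.4909525336694465
[306.7617 164.912 ]
[   0    0   76   71 4385] (array([0.267 , 0.3103]), array([99.0357, 74.9604]), -9.956077575683594)
[216   0  90  44 567] (array([0.4615, 0.2473]), array([72.9135, 19.8804]), -37.53174591064453)
[ 233    0  153   43 1244] (array([0.5009, 0.2496]), array([107.3605,  34.2691]), -6.7825164794921875)
[570  36  32  55 527] (array([0.7268, 0.2166]), array([49.0156, 28.1715]), -73.6351089477539)
[  12   85   23  104 1232] (array([0.2441, 0.2129]), array([94.0043, 30.4107]), 75.36140441894531)
[  0  86  13  73 818] (array([0.2242, 0.2328]), array([67.6019, 18.155 ]), 79.01116180419922)
[ 296   97   20  130 2529] (array([0.4868, 0.1463]), array([93.2018, 13.5277]), 83.5638427734375)
[ 596   98   36  202 3723] (array([0.775 , 0.0924]), array([201.763 ,  29.0146]), 89.94153594970703)
```

View pics/w5.png

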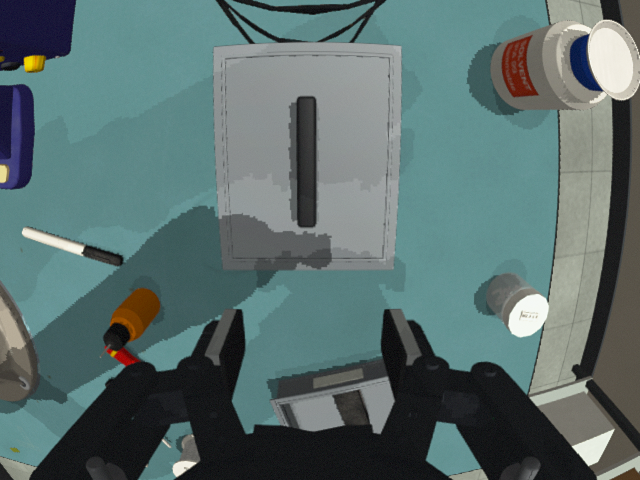

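The handle is at (306,162), centred between the pads and parallel to them. I'll grip it.

Call:
apply_moves --deltas '[[0.4,[0.1,0.013,0.1],0],[0.5,[0.2,0.013,0.3],0],[0.5,[0.28,0.013,0.45],0],[0.5,[0.278,0.013,0.55],0],[0.5,[0.278,0.013,0.6],0],[0.5,[0.278,0.013,0.6],0],[0.5,[0.278,0.013,0.6],0]]' --squeeze 60

```text
t: 10.35
eef_pos: [0.4937, 0.1442, 0.0458]
tool_rot: [0.0, 0.746, 0.666, 0.0]
contact_force: [0.8, 0.3, 0.7]
gripper_width: 0.505
grasp_force: 0.0
```

```bash
python3 - <<'E'
from h import *
print(tcp()[:3,3],todelta(tcp(),[.487,.145,.021]))
E
```

```text
[0.4937 0.1442 0.0458] [ 0.0004 -0.0337  0.1241]
```

Call:
apply_moves --deltas '[[0.5,[0,-0.034,0],0],[0.5,[0,-0.034,0.05],0],[0.5,[0,-0.034,0.1],0],[0.5,[0,-0.034,0.125],0],[0.5,[0,-0.034,0.125],0],[0.7,[0,-0.034,0.125],0],[0.8,[0,-0.034,0.125],0],[0.9,[0,-0.034,0.125],0],[1,[0,-0.034,0.125],0],[1,[0,-0.034,0.125],0],[1,[0,-0.034,0.125],0],[1,[0,-0.034,0.125],0]]' --squeeze 60

```text
t: 11.55
eef_pos: [0.4863, 0.1455, 0.0206]
tool_rot: [0.0, 0.746, 0.666, 0.0]
contact_force: [-1.0, -0.6, 5.2]
gripper_width: 0.15
grasp_force: 59.2
```

Call:
apply_moves --deltas '[[1,[0,0,-0.05],0],[1,[0,0,-0.15],0],[1,[0,0,-0.3],0],[1,[0,0,-0.45],0],[1,[0,0,-0.5],0],[1,[0,0,-0.5],0],[1,[0,0,-0.5],0]]'

```text
t: 12.25
eef_pos: [0.4853, 0.1448, 0.1194]
tool_rot: [-0.0, 0.746, 0.666, -0.001]
contact_force: [-0.5, -0.2, -1.9]
gripper_width: 0.153
grasp_force: 58.9
```

```bash
python3 - <<'E'
from h import *
HE=np.array([[-1e-4,-.9468,-.3218,.0829],[1,1e-4,-7e-4,7e-4],[7e-4,-.3218,.9468,-.1433],[0,0,0,1]])
T1=np.array([[-.135,.9909,0,.4987],[.9909,.135,-1e-4,-.2043],[-1e-4,0,-1,.2313],[0,0,0,1]])
p={'T':T1@HE,'intrinsics':np.array([[371.6483,0,312.6781],[0,371.6483,247.9656],[0,0,1]])}
im=cv2.imread('pics/w1.png'); hsv=cv2.cvtColor(im,cv2.COLOR_BGR2HSV)
hue=(hsv[...,0]>75)&(hsv[...,0]<100)&(hsv[...,1]>60)
m=(~hue).astype(np.uint8); m[:50]=0;m[252:]=0;m[:,:245]=0;m[:,410:]=0
m=cv2.morphologyEx(m,cv2.MORPH_OPEN,np.ones((5,5)))
c=max(cv2.findContours(m,0,1)[0],key=cv2.contourArea)[:,0];print(cv2.boundingRect(c))
print(rect(unproj(p,c,.036)))
man=unproj(p,[[251,64],[401,64],[396.5,246.5],[257.5,247.5]],.036);print(man,man.mean(0))
T=tcp();print(T[:3,3],todelta(T,[.505,-.147,.119]))
E
```

```text
(251, 60, 151, 189)
(array([ 0.5042, -0.1473]), array([176.5229, 136.7712]), -81.97717189788818)
[[ 0.4254 -0.0714  0.036 ]
 [ 0.5588 -0.0516  0.036 ]
 [ 0.5845 -0.2236  0.036 ]
 [ 0.4504 -0.2429  0.036 ]] [ 0.5048 -0.1473  0.036 ]
[0.4853 0.1448 0.1194] [-1.4388  0.2609  0.0028]
```

Call:
apply_moves --deltas '[[1,[-0.08,0.014,0],0],[1,[-0.22,0.04,0],0],[1,[-0.38,0.068,0],0],[1,[-0.54,0.097,0],0],[1,[-0.7,0.126,0],0],[1,[-0.82,0.148,0],0],[1,[-0.9,0.162,0],0],[1,[-0.9,0.162,0],0],[1,[-0.9,0.162,0],-0.01],[1,[-0.9,0.162,0],-0.025],[1,[-0.9,0.162,0],-0.0404],[1,[-0.9,0.162,0],-0.0404]]'

```text
t: 13.45
eef_pos: [0.4973, -0.036, 0.1192]
tool_rot: [-0.001, 0.654, 0.756, -0.0]
contact_force: [-0.2, -0.6, -2.6]
gripper_width: 0.152
grasp_force: 58.8
```

```bash
python3 - <<'E'
from h import *
T=tcp();print(T[:3,3],todelta(T,[.5045,-.147,.09]),np.degrees(np.arctan2(T[1,1],T[0,1])))
E
```

```text
[ 0.4973 -0.036   0.1192] [-0.5545 -0.0438  0.1453] 8.260565054788767
```

Call:
apply_moves --deltas '[[1,[-0.06,-0.005,0],0],[1,[-0.17,-0.014,0],0],[1,[-0.3,-0.024,0],0],[1,[-0.43,-0.034,0],0],[1,[-0.52,-0.041,0],0],[1,[-0.554,-0.044,0],0.0005],[1,[-0.554,-0.044,0.07],0.0005],[1,[-0.554,-0.044,0.14],0.0005],[1,[-0.554,-0.044,0.14],0.0005],[1,[-0.554,-0.044,0.14],0.0005],[1,[-0.554,-0.044,0.14],0.0005]]'

```text
t: 14.55
eef_pos: [0.5054, -0.1473, 0.0924]
tool_rot: [-0.0, 0.656, 0.755, 0.0]
contact_force: [-0.5, -0.2, -1.8]
gripper_width: 0.15
grasp_force: 58.8
```

```bash
python3 - <<'E'
from h import *
o=bot.get_obs();T=tcp(o);print(T[:3,3],todelta(T,[.5045,-.147,.0486]),np.degrees(np.arctan2(T[1,1],T[0,1])),o['contact_force'])
p=wcam();cv2.imwrite('pics/w6.png',p['color'][...,::-1])
q=bot.read_camera('top');im=q['color']
hsv=cv2.cvtColor(im,cv2.COLOR_RGB2HSV)
m=(hsv[...,2]<80).astype(np.uint8)
s=bot.read_camera('scene')['color']
cv2.imwrite('pics/c6.png',np.hstack([cv2.resize(p['color'],(400,300)),cv2.resize(s[120:345,140:440],(400,300))])[...,::-1])
E
```

```text
[ 0.5054 -0.1473  0.0924] [ 0.0021 -0.0041  0.2188] 8.01825062049688 [-0.4599 -0.1763 -1.8108]
```

View pics/c6.png

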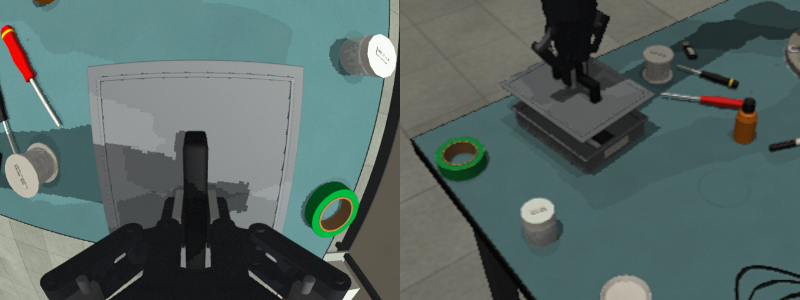

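The lid hangs level and square over the tub (left, about (195,150); right, about (580,100)). The jar stands upright at (540,220) in the right panel. I'll lower the lid.

Call:
apply_moves --deltas '[[1,[0.002,-0.004,0.06],0],[1,[0.002,-0.004,0.12],0],[1,[0.002,-0.004,0.16],0],[1,[0.002,-0.004,0.185],0],[1,[0.002,-0.004,0.2],0],[1,[0.002,-0.004,0.21],0],[1,[0.002,-0.004,0.21],0],[1,[0.002,-0.004,0.21],0]]'

```text
t: 15.5
eef_pos: [0.5045, -0.1479, 0.0506]
tool_rot: [0.0, 0.656, 0.754, 0.0]
contact_force: [-0.1, -0.2, -2.8]
gripper_width: 0.153
grasp_force: 58.8
```

Call:
apply_moves --deltas '[[1,[0,0,0.005],0],[1,[0,0,0.008],0],[1,[0,0,0.008],0]]'

```text
t: 15.8
eef_pos: [0.5043, -0.1478, 0.0488]
tool_rot: [0.0, 0.656, 0.754, 0.0]
contact_force: [0.3, -0.2, -2.0]
gripper_width: 0.153
grasp_force: 58.8
```

Call:
apply_moves --deltas '[[1,[0,0,0.004],0],[1,[0,0,0.008],0],[1,[0,0,0.008],0]]'

```text
t: 16.1
eef_pos: [0.5043, -0.1479, 0.0486]
tool_rot: [0.0, 0.656, 0.754, -0.0]
contact_force: [-5.8, 1.0, 15.0]
gripper_width: 0.15
grasp_force: 61.2
```

It seated at the expected height (TCP z 0.0486). Release and lift off.

Call:
apply_moves --deltas '[[1,[0,0,-0.006],0],[0.75,[0,0,-0.006],0],[0.6,[0,0,-0.006],0],[0.6,[0,0,-0.006],0],[0.6,[0,0,-0.006],0],[0.6,[0,0,-0.05],0],[0.6,[0,0,-0.15],0],[0.6,[0,0,-0.35],0],[0.6,[0,0,-0.6],0],[0.6,[0,0,-0.8],0],[0.6,[0,0,-0.8],0],[0.6,[0,0,-0.8],0]]'

```text
t: 17.3
eef_pos: [0.5047, -0.148, 0.2085]
tool_rot: [0.001, 0.656, 0.754, 0.0]
contact_force: [-0.7, -0.1, -0.8]
gripper_width: 0.403
grasp_force: 0.0
```

Call:
apply_moves --deltas '[[0.6,[-0.2,0,-0.1],0],[0.6,[-0.4,0,-0.1],0],[0.6,[-0.6,0,-0.1],0],[0.6,[-0.7,0,-0.1],0],[0.6,[-0.7,0,-0.1],0],[0.6,[-0.7,0,-0.1],0]]'

```text
t: 17.9
eef_pos: [0.5231, -0.2852, 0.2258]
tool_rot: [-0.001, 0.656, 0.755, 0.0]
contact_force: [0.1, 0.7, 0.3]
gripper_width: 0.401
grasp_force: 0.0
```

```bash
python3 - <<'E'
from h import *
o=bot.get_obs();print(o['t'],o['eef_pos'],o['gripper_width'],o['contact_force'])
w=wcam();s=bot.read_camera('scene')['color'];im=w['color']
hsv=cv2.cvtColor(im,cv2.COLOR_RGB2HSV);hue=(hsv[...,0]>75)&(hsv[...,0]<100)&(hsv[...,1]>60)
e=proj(w,[[.5045,-.147,.039]])[0];print(e)
n,l,st,c=cv2.connectedComponentsWithStats(cv2.morphologyEx((hsv[...,1]<60).astype(np.uint8),cv2.MORPH_OPEN,np.ones((5,5))))
i=l[int(e[1]),int(e[0])+25];P=np.argwhere(l==i)[:,::-1];print(st[i],rect(unproj(w,P,.039)))
cv2.imwrite('pics/c7.png',np.hstack([cv2.resize(im,(400,300)),cv2.resize(s[120:345,140:440],(400,300))])[...,::-1])
E
```

```text
17.9 [ 0.5231 -0.2852  0.2258] 0.4010843007796315 [0.0949 0.6728 0.2661]
[313.3693  63.7049]
[  229     0   171   172 29033] (array([ 0.5069, -0.1621]), array([160.0872, 150.545 ]), -82.07187080383301)
```

View pics/c7.png

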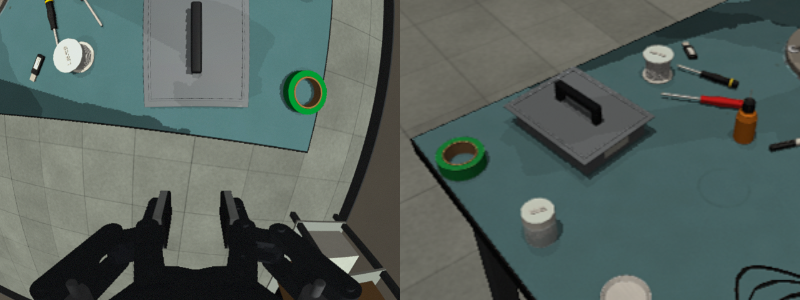

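The lid lies flat, 150.5 mm wide when measured at seated height. Its yaw is -82.1°, against -82.0° for the tub. The jar stands upright at (540,220) and the gripper is clear of everything.

```bash
python3 -c "
from station import bot
print(bot.hand_in())"
```

```text
the job is handed in; nothing more can be done
None
```

I handed the job in at about 18 s of the 53 s: the jar stands upright on the bench near x 0.67, y 0 m, the module is still in the tub, and the lid lies flat on the rim, square with the tub to about 0.1°.

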